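# Refit the spindle of the label roll stand

### The job

Get the label roll back on its spindle: pull the roll lift up by its bar until the pawl has passed the rung, let it down so that it hangs on the rung, and let go. Then take the spindle from its sloping rest and slide it in from the left through the near cheek, the roll's core and the far cheek until its collar is against the near cheek, and let go. Leave the things standing around where they are.

Things in the scene. Friction and masses are not known exactly. Their poses are not given: they have to be found in the camera images.
- roll_stand: Fixed label roll stand, turned up to 0.2 rad. Grey base 205 x 134 x 10 mm, two upright aluminium cheeks (60 mm wide, 12 mm thick, tops 125 mm up, outer faces 104 mm apart, inner 80 mm), each with a plain bore 24 mm across, 100 mm up. Origin on the surface midway between the cheeks; x away from the robot, y (left) along the bores, z up. A mast with a rung stands behind.
- near_bore (a point): Centre of the outer mouth of the bore in the near cheek, the one on the stand's +y side (the robot's left), 52 mm from the stand's middle; the spindle goes in here, towards -y. Mouths of both bores are chamfered by 2 mm on their +y side. Axes as the stand's.
- far_bore (a point): Centre of the bore at the outer (-y) face of the far cheek, 104 mm from near_bore along the stand's -y. Axes as the stand's.
- roll_lift (a joint): Height of the roll lift, m: a 0.44 kg carriage sliding straight up between the cheeks with the paper label roll (84 mm across, 70 long, core 40 mm). Starts at 0, upper stop 0.056. At 0 the roll blocks the bores (core 35 mm too low). Above 0.046 the pawl swings over the rung; let down, it hangs on the rung at about 0.035, core and bores in line. Not raised so far, it sinks to 0.
- pull_bar (a point): Middle of the lift's black round pull bar, 14 mm across, 62 mm long, parallel to the stand's y, on two thin posts at its ends, on the robot's side of the roll: 90 mm in front of the roll's axis, 45 mm above it, 110 mm above the surface at the start. Can be gripped from above across the stand's x. It rises with the lift. Axes as the stand's.
- spindle_grip (a point): Middle of the handle of the loose spindle, 188 mm long, about 0.15 kg: shank 20 mm across, 124 long, last 8 mm tapering to 10 mm; collar 38 mm across, 6 thick; black round handle 24 mm across, 58 long. This point is 35 mm from the shoulder, 159 mm from the tip. Its y axis runs from tip to handle. At the start it is about 115 mm above the surface, the handle clear of the rest.
- spindle_tip (a point): Centre of the spindle's tip end. Same axes as spindle_grip.
- spindle_shoulder (a point): On the spindle's axis at the face of the collar towards the tip; this face comes against the near cheek, the tip then stands 20 mm out of the far cheek. Same axes as spindle_grip.
- rest: Fixed rest for the spindle, turned up to 0.3 rad: grey base 70 x 140 x 8 mm, origin on the surface below; two white V-notches hold the shank along its y axis, sloping 30 degrees, handle uppermost and to the left (+y), tip down to the right against a stop. The spindle lifts out square to its length. Left of the surface stands a computer tower (y 0.31 to 0.49 m), top 290 mm above the surface: pass over it.
- scanner: Black hand scanner lying at the back left, 199 x 57 x 36 mm; origin at its underside. Bystander.
- timer: White countdown timer 58 x 64 x 21 mm behind the rest; origin at its underside. Bystander.
- dish: Petri dish 62 mm across and 15 mm high lying left of the stand; origin at its underside. Bystander.
- cup: Specimen cup with screw lid, 49 mm across and 60 mm high, right of the stand; origin at its underside. Bystander.
- flask: Small dropper flask 44 mm across and 94 mm high, left behind the stand; origin at its underside. Bystander.

How it is judged:
By the outcome, as a careful person would: the job done as asked, in the order asked, and still so for the second after the job is handed in, with the robot touching nothing.
It also fails if it takes over 62 s, if anything falls off the work surface, if the arm or the gripper's body presses on something with over 40 N, if the wrist force passes 120 N, or if a joint passes its speed limit or range.

### The arm

A 7-joint arm with a two-finger parallel gripper is mounted at the origin on a cart in front of the work surface, level with it; the furniture and walls round the work are solid. World frame = base frame: x ahead of the robot, y to its left, z up, the work surface at z = 0. Lengths are in mm, angles in rad, forces in N, time in s.
With the tool pointing down it reaches from about 400 to 875 mm from the base axis. Payload 4.4 kg.
Tool frame: the origin (TCP) lies at the very end of the fingers, on their centre line; the grasp point (between the pads) lies 19 mm behind it; z points along the fingers, y is the line along which they close (so a half turn about z gives the same grasp; the last joint's range is limited). The gripper opens to 85 mm and grips with 20 to 120 N. Pads are 22 mm wide; open, the fingers measure 114 mm over their backs; the gripper's body (76 mm by 85 mm) begins 54 mm behind the grasp point. The pads swing forward as they close: fully open they stand 13 mm farther back than shut.
Start: joints at [1.176, 0.628, 0.038, 1.517, -0.027, 0.996, -0.02], TCP at [209.918, -615.185, 231.313] pointing down, gripper open.
Joint ranges: [-3.06, 3.06], [-0.37, 2.12], [-1.25, 1.32], [0.18, 2.47], [-1.1, 4.24], [0.23, 1.98], [-2.94, 2.94]. Speed limits (rad/s): [2.57, 2.57, 3.14, 3.14, 3.14, 3.14, 3.14].

### API

Orientations are given as [roll, pitch, yaw] about the fixed x, y, z axes, in that order (R = Rz(yaw) Ry(pitch) Rx(roll)).
In Python, from cell import monitor, viewer, workorder gives the robot as it stands.
- The arm moves only by the tool arm_command, never from a script. Its argument "series" is one flat list of numbers, 5 for each row, row after row: the opening in per cent of the stroke, from 0 (shut) to 100 (fully open), then the shift along the tool's x, y, z in cm, then the turn about the tool's z in degrees. In form: [claw, x, y, z, roll, claw, x, y, z, roll, ...]. A call has exactly 5 rows; each row is the pose to reach, as a shift and turn from the pose commanded when the call began, along the tool's axes at that moment; what a row does not reach only later rows make up. A row lasts 1/12 s, in which the tool goes at most 41.7 mm and 7.16 degrees, less where a joint would pass 70% of its speed; a pose out of reach is approached as far as the arm can. A call with a gripper value outside its range is refused whole. The fingers move at their own pace and stop on an object; the grip force is fixed at half the most. Time passes only in rows, so rows that repeat a pose let the fingers close, or fill a call up. It gives the time, the measured TCP pose, the force, the opening and the grip force at its end, in the units of the state.
- monitor.read_state(): the state, without advancing time (a new reading comes with each control period).
- viewer.get_image(name): name is "scene" or "side" or "wrist"; returns (picture, depth): 400x640x3 uint8, red, green, blue; 400x640 float32, mm along the optical axis (not along the pixel's ray), 0 where there is no reading.
- viewer.camera_model(name): a dict with "mtx" (3x3 intrinsics, pixels), "R" (3x3) and "t" (3): a world point X has camera coordinates R X + t. Camera axes: x right, y down, z forward; pixel columns grow to the right and rows downward; lengths in mm; the calibration is good to about 2 mm. A picture is of the moment at which its call begins: read the wrist's pose just before it. camera_model takes no time and is no camera call; for the wrist camera it gives the pose at the moment of the call.
- workorder.finish_job(): hands the job in; it is judged then, once.
The state is a dict: "clock": time; "qpos": joint angles; "qd": joint speeds; "tau": joint torques, N m; "eef_pos": TCP position; "tool_rot": TCP orientation; "force": force on the tool from outside, world axes, zero at the start; "torque": the same for the moment, N m; "width": finger opening in mm; "gripper_force": force on a finger pad.
Only numpy, scipy, OpenCV 4.12 (cv2) and the standard library are available. Lean on these libraries where they do the work, as an engineer would, in place of code of your own. Each camera call takes 0.05 s, during which the arm holds its last target. There are 200 camera calls.

## Working session

There is one attempt and no reset: what is moved stays moved. The work goes in short steps, Python scripts to look and compute and a tool call to move; the robot and the scene stay as the last step left them, time stands still between calls to the robot, and variables do not carry over. Pictures are saved under pics/ and viewed, at most 10 in all, crops included, and the job is handed in when it is done.

Besides the shell and the picture viewer there is one more tool, called as name(argument=value, ...), one argument or row to a line, values as JSON. arm_command: Moves the arm, as the interface text tells. Its arguments: {"type":"object","properties":{"series":{"type":"array","items":{"type":"number"}}},"required":["series"]}

```bash
mkdir -p pics; ls; cat > h.py <<'E'
import numpy as np, cv2
from cell import monitor, viewer, workorder
def grab(n,save=None):
    m=viewer.camera_model(n); p,d=viewer.get_image(n)
    if save: cv2.imwrite(f'pics/{save}.png',p[:,:,::-1])
    np.savez(f'pics/{n}.npz',p=p,d=d,**m)
    return p,d,m
def load(n):
    z=np.load(f'pics/{n}.npz'); return z['p'],z['d'],z
def cloud(d,m):
    v,u=np.mgrid[:d.shape[0],:d.shape[1]]
    c=np.stack([(u-m['mtx'][0,2])/m['mtx'][0,0]*d,(v-m['mtx'][1,2])/m['mtx'][1,1]*d,d],-1)
    return (c-m['t'])@m['R']
E
python3 - <<'E'
from h import *
s=monitor.read_state()
print({k:np.round(v,3) for k,v in s.items()})
for n in ['scene','side']:
    p,d,m=grab(n,n+'0'); print(n,(-m['R'].T@m['t']).round(),m['R'].round(2).tolist())
E
```

```text
pics
{'clock': np.float64(0.0), 'qpos': array([ 1.176,  0.629,  0.038,  1.518, -0.027,  0.996, -0.02 ]), 'qd': array([ 0.002,  0.001,  0.001,  0.   , -0.001,  0.   ,  0.002]), 'tau': array([ 0.0000e+00, -5.6341e+01,  1.2260e+00, -1.9344e+01,  1.1000e-02,
        1.1000e-02,  0.0000e+00]), 'eef_pos': array([ 209.702, -614.579,  230.391]), 'tool_rot': array([-3.14 ,  0.   ,  0.329]), 'force': array([-0.208,  0.692,  0.124]), 'torque': array([ 0.027, -0.025,  0.003]), 'gripper_force': np.float64(0.0), 'width': np.float64(85.079)}
scene [-18. 374. 844.] [[-0.66, -0.75, -0.01], [-0.53, 0.47, -0.71], [0.53, -0.46, -0.71]]
side [145. 791. 892.] [[-0.92, -0.4, 0.01], [-0.26, 0.58, -0.77], [0.31, -0.71, -0.63]]
```

View pics/scene0.png

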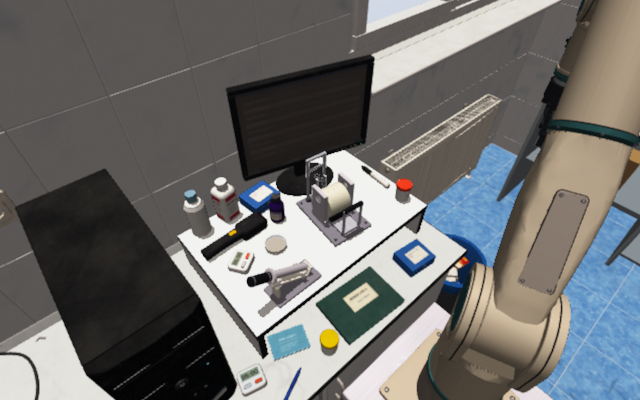

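View pics/side0.png

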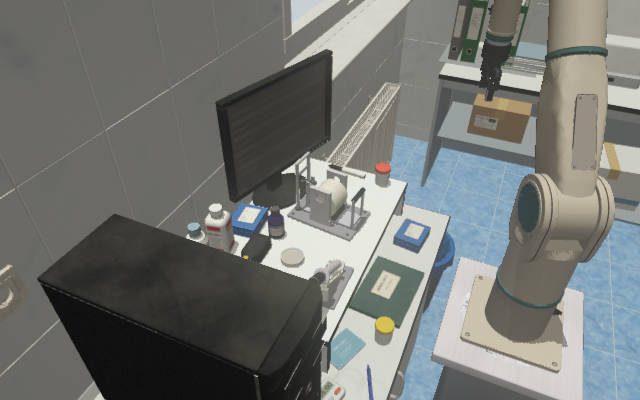

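```bash
python3 - <<'E'
from h import *
for n,pts in [('scene',[(258,280),(305,267),(335,225),(352,207),(340,200),(316,160),(310,205),(276,244),(276,205),(405,190),(240,262),(330,340),(412,257),(375,180),(260,370),(250,200)]),('side',[(330,285),(330,190),(358,195),(320,205)])]:
    p,d,m=load(n); P=cloud(d,m)
    for u,v in pts: print(n,u,v,P[v,u].round(),p[v,u])
p,d,m=load('scene');P=cloud(d,m)
hsv=cv2.cvtColor(p,cv2.COLOR_RGB2HSV)
# upscaled crop
c=p[140:320,190:440];cv2.imwrite('pics/crop0.png',cv2.resize(c[:,:,::-1],None,fx=3.2,fy=3.2,interpolation=cv2.INTER_CUBIC))
E
```

```text
scene 258 280 [412. 172. 125.] [13 13 15]
scene 305 267 [413.  38.  46.] [128 121 123]
scene 335 225 [ 483. -133.   14.] [197 191 197]
scene 352 207 [ 438. -148.  115.] [20 19 21]
scene 340 200 [ 496. -161.   89.] [187 180 156]
scene 316 160 [ 757. -300.   -4.] [242 242 240]
scene 310 205 [ 596. -134.    9.] [145 136 146]
scene 276 244 [542.  36.  12.] [202 189 172]
scene 276 205 [617. -26.  67.] [32 12 65]
scene 405 190 [ 422. -363.   53.] [95 19  7]
scene 240 262 [553. 146.  19.] [242 240 236]
scene 330 340 [268.  82. -69.] [231 197   0]
scene 412 257 [ 304. -291.  -99.] [218 211 200]
scene 375 180 [ 549. -378.   -4.] [208 208 202]
scene 260 370 [ 341.  249. -115.] [219 221 219]
scene 250 200 [715.   2.  31.] [ 45  99 176]
side 330 285 [421.  83.   9.] [113 113 109]
side 330 190 [ 522. -150.  105.] [224 222 204]
side 358 195 [ 440. -147.  116.] [85 86 80]
side 320 205 [ 535. -114.   74.] [128 127 123]
```

View pics/crop0.png

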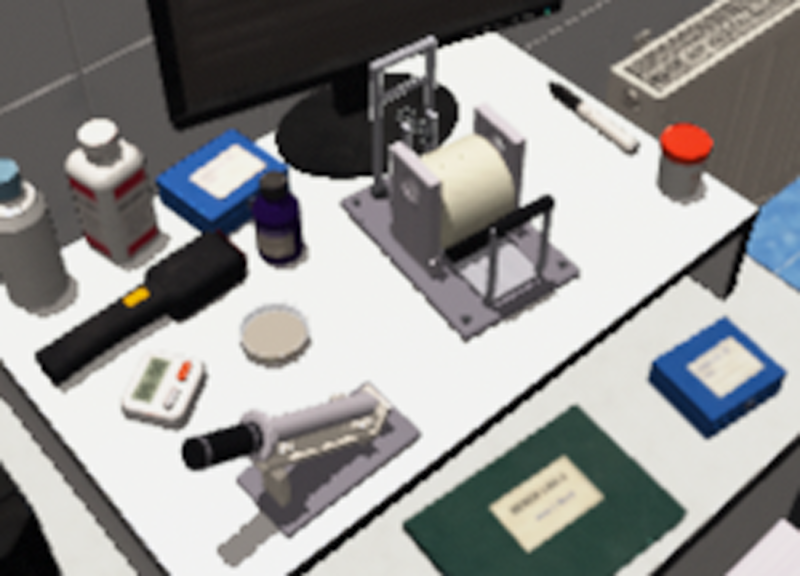

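The crop shows the bar from about (450,250) to (550,203), the near cheek's bore at (410,190), and the spindle handle from (190,455) to (255,430) sloping down to the right. Next I measure them.

```bash
cat > meas.py <<'E'
from h import *
def line(Q):
    c=Q.mean(0); v=np.linalg.svd(Q-c,full_matrices=False)[2][0]; return c,v
for n in ['scene','side']:
    p,d,m=load(n);P=cloud(d,m);X,Y,Z=P[...,0],P[...,1],P[...,2]
    mx=p.max(-1).astype(int); 
    bar=(mx<75)&(Z>95)&(Z<130)&(abs(X-440)<40)&(abs(Y+150)<60)
    if bar.sum()>5:
        c,v=line(P[bar]); t=(P[bar]-c)@v; print(n,'bar',bar.sum(),c.round(1),v.round(3),t.min().round(),t.max().round(),'mid',(c+v*(t.min()+t.max())/2).round(1))
    b=(Z>4)&(Z<16)&(X>400)&(X<640)&(Y<-70)&(Y>-240)
    r=cv2.minAreaRect(P[b][:,:2].astype(np.float32)); print('base',b.sum(),r)
    ch=(Z>119)&(Z<130)&(X>480)&(X<580)&(Y<-80)&(Y>-230)
    for s in (1,-1):
        k=ch&((Y+150)*s>0)
        if k.sum()>5: print('cheek top',s,k.sum(),P[k].mean(0).round(1),line(P[k])[1].round(2))
    h=(Z>60)&(Z<160)&(X>370)&(X<450)&(Y>60)&(Y<220)
    hd=h&(mx<70)
    if hd.sum()>5:
        c,v=line(P[hd]);t=(P[hd]-c)@v; print('handle',hd.sum(),c.round(1),v.round(3),t.min().round(),t.max().round())
    sh=(Z>25)&(Z<130)&(X>370)&(X<460)&(Y>-20)&(Y<130)&(mx>110)
    c,v=line(P[sh]);print('shank-ish',sh.sum(),c.round(1),v.round(3))
    b=(Z>3)&(Z<13)&(X>340)&(X<500)&(Y<130)&(Y>-30)
    print('rest',b.sum(),cv2.minAreaRect(P[b][:,:2].astype(np.float32)))
    print(m['mtx'][0,0])
E
python3 meas.py
```

```text
scene bar 102 [ 437.6 -149.5  111.3] [ 0.1    0.993 -0.061] -33.0 29.0 mid [ 437.3 -151.8  111.4]
base 1063 ((531.9580688476562, -163.53207397460938), (132.69119262695312, 219.20492553710938), 84.58536529541016)
cheek top 1 85 [ 532.7 -118.4  122.1] [-0.99  0.1  -0.01]
cheek top -1 75 [ 523.2 -209.1  122.4] [-0.99  0.11  0.01]
handle 214 [414.8 167.8 121.5] [-0.074 -0.906 -0.416] -24.0 35.0
shank-ish 439 [414.7  79.8  59.5] [-0.029  0.868  0.496]
rest 581 ((418.7740478515625, 67.12948608398438), (70.49444580078125, 126.00759887695312), 1.146695852279663)
376.64117653845534
base 1054 ((536.4528198242188, -159.423583984375), (147.68287658691406, 220.69927978515625), 84.01850128173828)
cheek top 1 102 [ 535.8 -116.4  123.4] [-0.99  0.1  -0.  ]
cheek top -1 87 [ 525.9 -207.3  123.7] [-0.99  0.1  -0.01]
shank-ish 307 [415.9  77.7  56.6] [-0.045  0.91   0.413]
rest 492 ((429.95416259765625, 52.98711395263672), (127.71173858642578, 155.92874145507812), 2.2869465351104736)
471.75157363364184
```

```bash
cat > go.py <<'E'
import sys,numpy as np
from cell import monitor
from scipy.spatial.transform import Rotation as Ro
s=monitor.read_state(); R=Ro.from_euler('xyz',s['tool_rot']).as_matrix()
a=list(map(float,sys.argv[1:]))
print('t',s['clock'],'pos',np.round(s['eef_pos'],1),'rot',np.round(s['tool_rot'],3),'F',np.round(s['force'],1),'w',round(float(s['width']),1),'q',np.round(s['qpos'],2))
if a: print('shift cm',np.round(R.T@(np.array(a[:3])-s['eef_pos'])/10,2),'turn',round(-np.degrees(a[3]-s['tool_rot'][2]),1))
E
echo
```

arm_command(
  series=[60,3,-3,0,-7,60,6,-6,0,-14,60,9,-9,0,-21,60,12,-12,0,-28,60,14,-14,0,-33],
)

```text
clock: 0.52
eef_pos: [298.5, -433.6, 231.1]
tool_rot: [-3.14, -0.002, 0.913]
force: [0.2, 0.0, -0.2]
width: 51.0
gripper_force: 0.0
```

```bash
python3 go.py 438.5 -153 190 1.468
```

```text
t 0.5167 pos [ 298.5 -433.6  231.1] rot [-3.14e+00 -2.00e-03  9.13e-01] F [ 0.2  0.  -0.2] w 51.0 q [ 1.01  0.45 -0.13  1.86  0.08  0.84  0.18]
shift cm [30.76 -6.08  4.17] turn -31.8
```

arm_command(
  series=[50,4,-0.8,0.5,-6,50,8,-1.6,1,-12,50,12,-2.4,1.5,-18,50,16,-3.2,2,-24,50,20,-4,2.5,-31],
)

```text
clock: 0.93
eef_pos: [389.6, -253.7, 206.1]
tool_rot: [-3.142, 0.0, 1.451]
force: [0.7, -0.9, -1.2]
width: 42.9
gripper_force: 0.0
```

```bash
python3 go.py 438.5 -153 190 1.468
```

```text
t 0.9333 pos [ 389.6 -253.7  206.1] rot [-3.142  0.     1.451] F [ 0.7 -0.9 -1.2] w 42.9 q [ 0.73  0.42 -0.3   2.04  0.18  0.71  0.2 ]
shift cm [10.59  3.65  1.61] turn -1.0
```

arm_command(
  series=[50,3.5,1.2,0.5,-1,50,7,2.4,1,-1,50,10.6,3.6,1.6,-1,50,10.6,3.6,1.6,-1,50,10.6,3.6,1.6,-1],
)

```text
clock: 1.35
eef_pos: [439.0, -152.1, 190.0]
tool_rot: [-3.141, -0.001, 1.469]
force: [-0.3, -0.5, -1.1]
width: 42.7
gripper_force: 0.0
```

```bash
python3 go.py 438.5 -153 190 1.468; python3 - <<'E'
from h import *
p,d,m=grab('wrist','w1'); P=cloud(d,m);X,Y,Z=P[...,0],P[...,1],P[...,2]
print((-m['R'].T@m['t']).round(),m['R'].round(2).tolist())
mx=p.max(-1); bar=(mx<75)&(Z>95)&(Z<130)&(abs(X-440)<40)&(abs(Y+150)<60)
print(bar.sum(), P[bar].mean(0) if bar.any() else 0)
if bar.any(): print(cv2.minAreaRect(P[bar][:,:2].astype(np.float32)))
E
```

```text
t 1.35 pos [ 439.  -152.1  190. ] rot [-3.141e+00 -1.000e-03  1.469e+00] F [-0.3 -0.5 -1.1] w 42.7 q [ 0.49  0.44 -0.3   2.06  0.2   0.67 -0.04]
shift cm [-0.09 -0.04 -0.  ] turn 0.1
[446. -71. 333.] [[0.99, -0.1, 0.0], [-0.1, -0.94, 0.32], [-0.03, -0.31, -0.95]]
1237 [ 440.14755226 -152.11522349  115.8075313 ]
((439.99993896484375, -154.521240234375), (62.91864776611328, 13.653926849365234), 83.8915786743164)
```

View pics/w1.png

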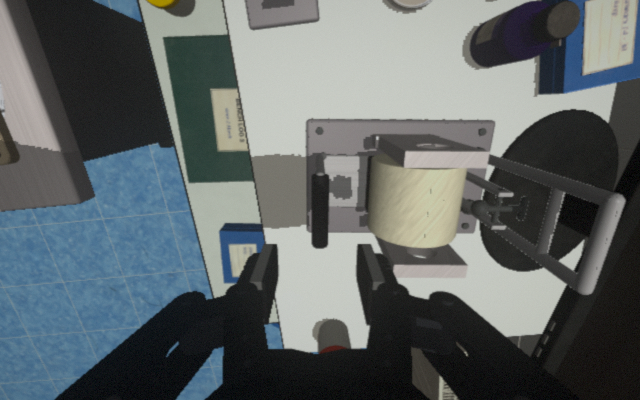

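The wrist view shows the black bar at (320,210) between the open fingers, with the roll at (415,200) to its right. The bar measures 62.9 x 13.7 mm with its top near 116 mm, which matches the given sizes.

arm_command(
  series=[50,-0.2,0.1,2.5,0,50,-0.2,0.1,5,0,50,-0.2,0.1,7.5,0,50,-0.2,0.1,9.8,0,50,-0.2,0.1,9.8,0],
)

```text
clock: 1.82
eef_pos: [435.7, -158.2, 89.2]
tool_rot: [-3.134, -0.0, 1.46]
force: [-0.7, -0.3, -0.2]
width: 42.7
gripper_force: 0.0
```

arm_command(
  series=[0,0,0,0,0,0,0,0,0,0,0,0,0,0,0,0,0,0,0,0,0,0,0,0,0],
)

```text
clock: 2.23
eef_pos: [440.6, -158.1, 93.6]
tool_rot: [3.138, 0.001, 1.462]
force: [1.9, -2.7, 2.4]
width: 12.0
gripper_force: 59.0
```

```bash
python3 go.py;python3 - <<'E'
from h import *
p,d,m=load('wrist'); P=cloud(d,m);X,Y,Z=P[...,0],P[...,1],P[...,2]
for s,lo,hi in ((1,-135,-90),(-1,-235,-190)):
    k=(Z>120)&(Z<130)&(X>480)&(X<590)&(Y>lo)&(Y<hi)
    print(k.sum(),P[k].mean(0).round(1),cv2.minAreaRect(P[k][:,:2].astype(np.float32)))
k=(Z>8)&(Z<14)&(X>400)&(X<660)&(Y>-250)&(Y<-60); print(cv2.minAreaRect(P[k][:,:2].astype(np.float32)))
E
```

```text
t 2.2333 pos [ 440.6 -158.1   93.6] rot [3.138e+00 1.000e-03 1.462e+00] F [ 1.9 -2.7  2.4] w 12.0 q [ 0.43  0.61 -0.21  2.14  0.3   0.42 -0.12]
1526 [ 533.2 -119.5  125.6] ((534.2587280273438, -119.95169067382812), (12.141282081604004, 61.23466110229492), 84.03839874267578)
1221 [ 524.2 -210.1  125.2] ((524.3890380859375, -211.37747192382812), (13.148329734802246, 60.80674743652344), 83.93402862548828)
((545.3697509765625, -169.7465362548828), (138.64840698242188, 241.84901428222656), 83.49244689941406)
```

arm_command(
  series=[0,0,0,-1,0,0,0,0,-2.2,0,0,0,0,-3.4,0,0,0,0,-4.4,0,0,0,0,-5.1,0],
)

```text
clock: 2.65
eef_pos: [440.7, -158.0, 144.8]
tool_rot: [3.137, 0.001, 1.463]
force: [3.2, -5.0, -4.8]
width: 11.6
gripper_force: 58.9
```

arm_command(
  series=[0,0,0,0,0,0,0,0,0,0,0,0,0,0,0,0,0,0,0,0,0,0,0,0,0],
)

```text
clock: 3.07
eef_pos: [440.6, -158.0, 143.5]
tool_rot: [3.138, 0.001, 1.463]
force: [4.1, -4.5, -3.6]
width: 12.0
gripper_force: 59.1
```

```bash
cat > lift.py <<'E'
from h import *
# bar height by depth, scene view (black, above 95 mm near the bar)
p,d,m=grab('side'); P=cloud(d,m);X,Y,Z=P[...,0],P[...,1],P[...,2]
k=(X>490)&(X<570)&(Y>-195)&(Y<-135)&(Z>60)&(Z<220)&(p[...,0]>p[...,2].astype(int)+8)
print('roll top z',np.percentile(Z[k],[50,90,97,99]).round(1),k.sum())
E
python3 lift.py; python3 go.py
```

```text
roll top z [148.4 156.  157.5 158.3] 468
t 3.1167 pos [ 440.7 -158.   143.5] rot [3.138e+00 1.000e-03 1.463e+00] F [ 4.8 -4.9 -4. ] w 11.4 q [ 0.47  0.52 -0.26  2.1   0.25  0.55 -0.08]
```

arm_command(
  series=[0,0,0,0,0,0,0,0,0.3,0,0,0,0,0.7,0,0,0,0,1.1,0,0,0,0,1.5,0],
)

```text
clock: 3.53
eef_pos: [440.6, -158.0, 128.4]
tool_rot: [3.138, 0.001, 1.463]
force: [3.8, -5.4, -1.3]
width: 11.9
gripper_force: 59.3
```

arm_command(
  series=[0,0,0,0.1,0,0,0,0,0.2,0,0,0,0,0.2,0,0,0,0,0.2,0,0,0,0,0.2,0],
)

```text
clock: 3.95
eef_pos: [440.6, -158.0, 127.3]
tool_rot: [3.138, 0.002, 1.463]
force: [2.3, -4.3, 7.0]
width: 11.6
gripper_force: 60.2
```

```bash
python3 lift.py; python3 go.py
```

```text
roll top z [133.2 140.  141.2 142. ] 444
t 4.0 pos [ 440.6 -158.   127.4] rot [3.138e+00 2.000e-03 1.463e+00] F [ 2.2 -4.1  6.7] w 11.9 q [ 0.46  0.55 -0.24  2.11  0.27  0.51 -0.1 ]
```

The force moved from -3.6 to about +7 N and the roll's top stopped at 142 mm, so the lift hangs on the rung. I open the fingers and go up.

arm_command(
  series=[50,0,0,0,0,50,0,0,0,0,50,0,0,0,0,50,0,0,-1.5,0,50,0,0,-4.5,0],
)

```text
clock: 4.42
eef_pos: [435.9, -155.7, 169.1]
tool_rot: [-3.133, -0.002, 1.464]
force: [0.9, -0.4, -0.6]
width: 42.6
gripper_force: 0.0
```

arm_command(
  series=[50,0,0,-3,0,50,0,0,-4,0,50,3,0,-5,-1,50,7,0,-5,-3,50,11,0,-5,-6],
)

```text
clock: 4.83
eef_pos: [450.4, -47.0, 221.7]
tool_rot: [3.141, 0.0, 1.567]
force: [0.5, -0.2, 0.2]
width: 42.5
gripper_force: 0.0
```

```bash
python3 lift.py; python3 go.py 414 165 205 1.57
```

```text
roll top z [130.4 139.8 141.2 142.3] 359
t 4.8833 pos [451.4 -36.6 221.9] rot [ 3.14  -0.006  1.582] F [0.2 8.  0.7] w 42.7 q [ 0.3   0.38 -0.38  2.05  0.19  0.74 -0.18]
shift cm [20.19 -3.51  1.81] turn 0.7
```

arm_command(
  series=[50,4,-0.8,0.2,0,50,8,-1.6,0.4,0,50,12,-2.4,0.6,0,50,15,-3.4,0.8,0,50,15.6,-3.4,1,0],
)

```text
clock: 5.3
eef_pos: [414.4, 114.1, 211.1]
tool_rot: [-3.14, -0.002, 1.577]
force: [-0.1, 0.3, 0.7]
width: 42.3
gripper_force: 0.0
```

arm_command(
  series=[50,0,0,0,0,50,0,0,0,0,50,0,0,0,0,50,0,0,0,0,50,0,0,0,0],
)

```text
clock: 5.72
eef_pos: [417.6, 107.1, 211.3]
tool_rot: [-3.141, 0.0, 1.565]
force: [0.1, -0.3, -0.2]
width: 42.3
gripper_force: 0.0
```

```bash
cat > sp.py <<'E'
from h import *
import sys
p,d,m=grab('wrist',sys.argv[1]); P=cloud(d,m);X,Y,Z=P[...,0],P[...,1],P[...,2]
mx=p.max(-1)
print('cam',(-m['R'].T@m['t']).round())
h=((mx<75)&(Z>80)&(Z<160)&(X>370)&(X<460)&(Y>100)&(Y<230)).astype(np.uint8)
n,l,s,c=cv2.connectedComponentsWithStats(h); i=1+s[1:,4].argmax(); h=l==i
Q=P[h]; print('handle',h.sum(),s[i],Q.min(0).round(1),Q.max(0).round(1),cv2.minAreaRect(Q[:,:2].astype(np.float32)))
# ridge: top points per y-slice of the whole spindle (axis = ridge - 12 or 10 mm square to the axis)
k=(Z>25)&(Z<160)&(X>375)&(X<455)&(Y>-10)&(Y<230)
for y in range(0,220,10):
    q=P[k&(abs(Y-y)<3)]
    if len(q)>8:
        t=q[q[:,2]>q[:,2].max()-4]; print(y,len(q),'ztop',q[:,2].max().round(1),'xmid',t[:,0].mean().round(1),'xr',q[:,0].min().round(),q[:,0].max().round())
E
python3 sp.py w2; python3 go.py 414 165 205 1.57
```

```text
cam [417. 189. 355.]
handle 1186 [ 305  114   30   49 1186] [407.3 140.1 107. ] [431.2 179.3 136.8] ((419.41387939453125, 159.48098754882812), (38.64960861206055, 23.917673110961914), 87.69721221923828)
20 70 ztop 40.3 xmid 420.9 xr 407.0 435.0
30 79 ztop 51.1 xmid 420.5 xr 407.0 435.0
40 66 ztop 57.8 xmid 420.9 xr 404.0 439.0
50 142 ztop 61.9 xmid 420.7 xr 401.0 441.0
60 91 ztop 68.7 xmid 420.2 xr 406.0 435.0
70 99 ztop 74.7 xmid 420.1 xr 405.0 434.0
80 112 ztop 80.9 xmid 419.9 xr 405.0 435.0
90 109 ztop 86.1 xmid 419.9 xr 406.0 435.0
100 131 ztop 91.4 xmid 420.2 xr 405.0 434.0
110 138 ztop 97.8 xmid 419.8 xr 406.0 435.0
120 134 ztop 102.2 xmid 419.5 xr 400.0 440.0
130 307 ztop 116.9 xmid 419.5 xr 400.0 439.0
140 282 ztop 117.7 xmid 419.5 xr 401.0 438.0
150 188 ztop 122.5 xmid 419.1 xr 408.0 431.0
160 220 ztop 128.5 xmid 419.2 xr 407.0 431.0
170 235 ztop 134.5 xmid 419.3 xr 407.0 431.0
180 286 ztop 140.3 xmid 418.9 xr 407.0 431.0
190 213 ztop 132.5 xmid 419.7 xr 408.0 431.0
t 5.7667 pos [417.5 107.3 211.3] rot [-3.142  0.     1.566] F [ 0.9 -0.7  0.2] w 42.8 q [-0.03  0.37 -0.38  2.11  0.21  0.69 -0.56]
shift cm [ 5.77 -0.38  0.63] turn -0.3
```

View pics/w2.png

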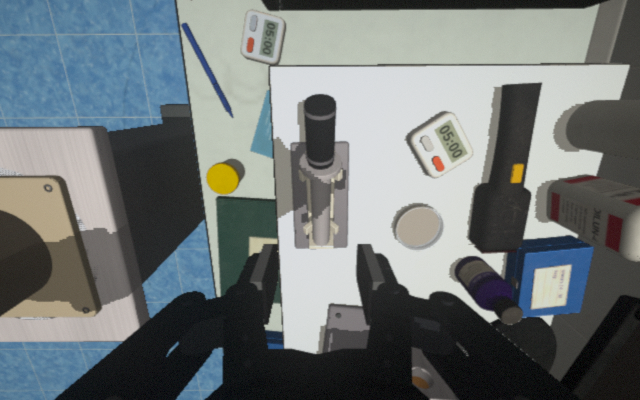

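The wrist view shows the spindle with its handle at (320,130), collar at (320,165) and tip near (320,245), lying along the image's vertical. The tower's edge is beyond the top. The handle axis is at x 419, with the grip point near y 160, z 115, which fits the given 115 mm and the 30 degree slope.

arm_command(
  series=[50,2.6,0.1,0,-1,50,5.3,0.1,0.5,-1,50,5.3,0.1,3,-1,50,5.3,0.1,6,-1,50,5.3,0.1,8,-1],
)

```text
clock: 6.18
eef_pos: [418.2, 161.1, 129.8]
tool_rot: [-3.141, 0.0, 1.585]
force: [0.1, -0.7, 0.3]
width: 43.0
gripper_force: 0.0
```

arm_command(
  series=[50,0,0,0,0,50,0,0,1.5,0,50,0,0,3.5,0,50,0,0,3.5,0,50,0,0,3.5,0],
)

```text
clock: 6.6
eef_pos: [418.5, 161.2, 96.8]
tool_rot: [-3.141, 0.001, 1.585]
force: [0.6, 0.7, 0.4]
width: 42.7
gripper_force: 0.0
```

```bash
python3 go.py 419.2 160 96 1.583
```

```text
t 6.6 pos [418.5 161.2  96.8] rot [-3.141e+00  1.000e-03  1.585e+00] F [0.6 0.7 0.4] w 42.7 q [-0.25  0.59 -0.26  2.18  0.37  0.41 -0.8 ]
shift cm [-0.12  0.07  0.08] turn 0.1
```

arm_command(
  series=[0,-0.1,0.1,0,0,0,-0.1,0.1,0,0,0,-0.1,0.1,0,0,0,-0.1,0.1,0,0,0,-0.1,0.1,0,0],
)

```text
clock: 7.02
eef_pos: [420.4, 160.9, 97.3]
tool_rot: [3.139, -0.001, 1.585]
force: [0.3, 0.9, 6.6]
width: 22.1
gripper_force: 58.7
```

arm_command(
  series=[0,0,0,-0.5,0,0,0,0,-1.5,0,0,0,0,-2.8,0,0,1,0,-4,0,0,2,0,-4,0],
)

```text
clock: 7.43
eef_pos: [420.2, 180.9, 138.2]
tool_rot: [3.139, -0.001, 1.584]
force: [1.2, 0.7, -0.8]
width: 22.4
gripper_force: 59.1
```

```bash
cat > ax.py <<'E'
from h import *
import sys
# spindle pose from a camera: points in a tube near the gripper: slices in y, ridge height
n=sys.argv[1]; p,d,m=grab(n,sys.argv[2]); P=cloud(d,m);X,Y,Z=P[...,0],P[...,1],P[...,2]
x0=float(sys.argv[3]); y0,y1=float(sys.argv[4]),float(sys.argv[5]); z0=float(sys.argv[6])
k=(Z>z0)&(Z<180)&(abs(X-x0)<25)
for y in np.arange(y0,y1,8):
    q=P[k&(abs(Y-y)<2.5)]
    if len(q)>4: t=q[q[:,2]>q[:,2].max()-4]; print(y,len(q),'ztop',q[:,2].max().round(1),'xmid',t[:,0].mean().round(1),'xr',q[:,0].min().round(),q[:,0].max().round())
E
python3 ax.py scene s3 419 0 220 60; python3 go.py
```

```text
56.0 15 ztop 89.6 xmid 418.1 xr 411.0 428.0
64.0 10 ztop 93.1 xmid 419.7 xr 411.0 424.0
72.0 12 ztop 100.4 xmid 419.2 xr 410.0 422.0
80.0 15 ztop 103.3 xmid 418.6 xr 411.0 424.0
88.0 15 ztop 108.5 xmid 419.2 xr 409.0 424.0
96.0 12 ztop 112.8 xmid 419.5 xr 409.0 424.0
104.0 15 ztop 117.7 xmid 418.9 xr 410.0 425.0
112.0 24 ztop 121.5 xmid 418.4 xr 410.0 432.0
120.0 34 ztop 126.6 xmid 419.4 xr 400.0 432.0
128.0 48 ztop 131.4 xmid 417.1 xr 399.0 429.0
136.0 43 ztop 132.1 xmid 415.1 xr 405.0 432.0
144.0 26 ztop 133.1 xmid 409.9 xr 405.0 434.0
160.0 9 ztop 139.4 xmid 402.8 xr 401.0 410.0
176.0 5 ztop 153.2 xmid 394.6 xr 394.0 397.0
192.0 52 ztop 178.6 xmid 434.6 xr 400.0 437.0
200.0 26 ztop 177.5 xmid 417.6 xr 407.0 428.0
208.0 34 ztop 175.3 xmid 414.8 xr 406.0 430.0
t 7.4833 pos [420.2 184.  137.5] rot [ 3.138 -0.004  1.587] F [ 1.1  2.9 -2. ] w 22.4 q [-0.25  0.53 -0.32  2.13  0.32  0.53 -0.79]
```

```bash
python3 - <<'E'
import cv2
a=cv2.imread('pics/s3.png')[200:330,200:400]; cv2.imwrite('pics/s3c.png',cv2.resize(a,None,fx=3.5,fy=3.5,interpolation=2))
E
```

```text
(no output)
```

View pics/s3c.png

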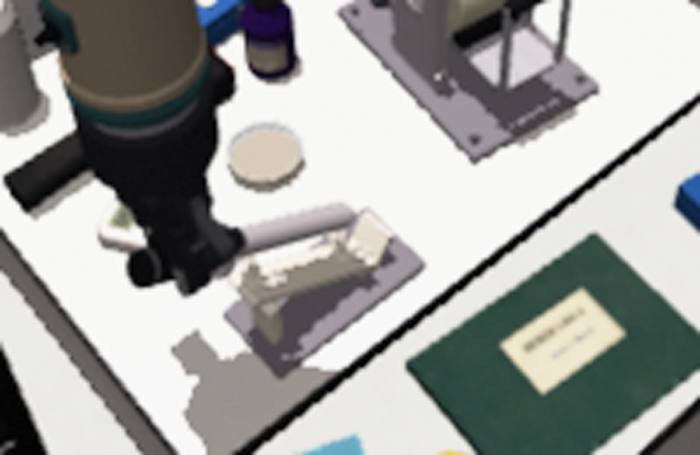

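The crop shows the spindle lifted clear of the rest, still at 30 degrees, with the rest's upper notch at (245,275). I now level it by pressing the shank onto that notch, so that it pivots in the pads.

arm_command(
  series=[0,0,0,1,0,0,0,0,2,0,0,0,0,3,0,0,0,0,3.5,0,0,0,0,4,0],
)

```text
clock: 7.9
eef_pos: [420.1, 183.8, 96.6]
tool_rot: [3.139, -0.004, 1.588]
force: [-0.9, 6.0, 11.7]
width: 22.1
gripper_force: 59.6
```

```bash
cat > ang.py <<'E'
from h import *
import sys
# slope and yaw of the shank ridge: first-principal line of the points seen in a tube
n=sys.argv[1]; x0,y0,y1,z0,z1=map(float,sys.argv[2:7]); p,d,m=grab(n); P=cloud(d,m);X,Y,Z=P[...,0],P[...,1],P[...,2]
k=(Z>z0)&(Z<z1)&(abs(X-x0)<25)&(Y>y0)&(Y<y1); R=[]
for y in np.arange(y0,y1,5):
    q=P[k&(abs(Y-y)<2.5)]
    if len(q)>5: R.append([y,q[:,2].max(),(q[:,0].min()+q[:,0].max())/2])
R=np.array(R); print(R.round(1).tolist())
print('slope deg',np.degrees(np.arctan(np.polyfit(R[:,0],R[:,1],1)[0])).round(2),'dx/dy',np.polyfit(R[:,0],R[:,2],1)[0].round(3))
E
python3 go.py; python3 ang.py scene 419 50 110 80 140
```

```text
t 7.9 pos [420.1 183.8  96.6] rot [ 3.139 -0.004  1.588] F [-0.9  6.  11.7] w 22.1 q [-0.29  0.6  -0.27  2.16  0.37  0.42 -0.83]
[[75.0, 82.5, 419.7], [80.0, 83.9, 417.8], [85.0, 88.3, 419.3], [90.0, 87.7, 420.2], [95.0, 90.6, 418.6], [100.0, 90.8, 417.3], [105.0, 94.3, 417.8]]
slope deg 20.2 dx/dy -0.053
```

arm_command(
  series=[0,0,0,0.5,0,0,0,0,1,0,0,0,0,1.5,0,0,0,0,2,0,0,0,0,2,0],
)

```text
clock: 8.37
eef_pos: [420.3, 185.8, 76.6]
tool_rot: [3.138, -0.007, 1.59]
force: [-1.3, 8.1, 8.1]
width: 22.4
gripper_force: 60.8
```

```bash
python3 go.py; python3 ang.py scene 419 20 130 70 140;python3 ang.py side 419 20 130 70 140
```

```text
t 8.3667 pos [420.3 185.8  76.6] rot [ 3.138 -0.007  1.59 ] F [-1.3  8.1  8.1] w 22.4 q [-0.31  0.64 -0.24  2.17  0.39  0.36 -0.85]
[[35.0, 97.0, 417.7], [40.0, 99.6, 420.3], [45.0, 102.4, 419.1], [50.0, 101.2, 417.9], [55.0, 103.0, 419.0], [60.0, 100.7, 419.1], [65.0, 101.0, 419.5], [70.0, 102.4, 418.0], [75.0, 102.9, 418.9], [80.0, 100.2, 418.3], [85.0, 102.3, 419.6], [90.0, 101.6, 417.9], [95.0, 101.7, 419.0], [100.0, 102.1, 418.0], [105.0, 102.1, 418.8], [110.0, 101.6, 419.0], [115.0, 103.1, 419.3], [120.0, 103.0, 417.7], [125.0, 101.2, 419.5]]
slope deg 1.48 dx/dy -0.001
[[40.0, 101.4, 422.9], [45.0, 101.1, 421.5], [50.0, 103.2, 421.9], [55.0, 103.6, 421.4], [60.0, 102.3, 420.1], [65.0, 101.2, 419.4], [70.0, 103.9, 419.0], [75.0, 102.7, 416.9], [80.0, 103.8, 416.0], [85.0, 102.8, 416.8], [90.0, 101.4, 415.7]]
slope deg 0.9 dx/dy -0.151
```

The shank is now within about half a degree of level (ridge about 102 mm at both ends). I lift it and take it to the left of the near bore.

arm_command(
  series=[0,0,0,-1,0,0,0,0,-3,0,0,0,0,-5.5,0,0,0,0,-8,0,0,0,1,-9,0],
)

```text
clock: 8.88
eef_pos: [427.9, 181.3, 168.1]
tool_rot: [3.142, -0.0, 1.588]
force: [-0.1, 0.0, -0.9]
width: 22.5
gripper_force: 59.8
```

arm_command(
  series=[0,-1.5,2.2,0,1,0,-3.5,4.7,0,3,0,-5.5,7.2,0,5,0,-8,9.8,0,7,0,-10,12,0,7],
)

```text
clock: 9.3
eef_pos: [551.8, 80.5, 165.4]
tool_rot: [-3.141, 0.001, 1.461]
force: [-0.0, 0.3, -1.3]
width: 22.7
gripper_force: 59.8
```

arm_command(
  series=[0,0,0,0,0,0,0,0,0,0,0,0,0,0,0,0,0,0,0,0,0,0,0,0,0],
)

```text
clock: 9.72
eef_pos: [549.6, 83.9, 166.2]
tool_rot: [-3.141, -0.0, 1.466]
force: [-0.1, 0.1, -1.6]
width: 22.2
gripper_force: 59.7
```

```bash
python3 go.py 556 83 86 1.464; python3 ang.py scene 547 -80 30 160 210; python3 ang.py side 547 -80 30 160 210;
```

```text
t 9.7167 pos [549.6  83.9 166.2] rot [-3.141 -0.     1.466] F [-0.1  0.1 -1.6] w 22.2 q [ 0.01  0.59 -0.33  1.84  0.27  0.75 -0.56]
shift cm [-0.02  0.66  8.01] turn 0.1
[[-60.0, 184.3, 529.9], [-55.0, 184.9, 529.8], [-50.0, 184.4, 529.9], [-45.0, 186.1, 529.6], [-40.0, 185.5, 531.6], [-35.0, 186.6, 532.3], [-30.0, 186.2, 532.8], [-25.0, 186.5, 532.4], [-20.0, 186.3, 533.6], [-15.0, 187.6, 533.4], [-10.0, 187.2, 534.6], [-5.0, 187.3, 535.6], [0.0, 188.4, 535.7], [5.0, 189.0, 538.8], [10.0, 187.7, 537.0], [15.0, 188.4, 538.0], [20.0, 188.7, 538.8], [25.0, 189.0, 539.3]]
slope deg 3.06 dx/dy 0.122
[[-60.0, 186.5, 533.4], [-55.0, 187.0, 532.6], [-50.0, 186.6, 533.5], [-45.0, 187.7, 533.2], [-40.0, 187.8, 536.2], [-35.0, 187.9, 532.1], [-30.0, 190.0, 536.6], [-25.0, 188.0, 536.1], [-20.0, 188.3, 537.1], [-15.0, 188.6, 537.9], [-10.0, 188.9, 540.6]]
slope deg 2.71 dx/dy 0.136
```

arm_command(
  series=[0,0.1,0.7,1.5,0,0,0.1,0.7,3.5,0,0,0.1,0.7,5.5,0,0,0.1,0.7,7.2,0,0,0.1,0.7,7.7,0],
)

```text
clock: 10.23
eef_pos: [555.8, 82.8, 87.1]
tool_rot: [-3.138, 0.001, 1.464]
force: [-0.1, -0.5, -0.9]
width: 22.2
gripper_force: 59.8
```

arm_command(
  series=[0,0,0,0,0,0,0,0,0,0,0,0,0,0,0,0,0,0,0,0,0,0,0,0,0],
)

```text
clock: 10.65
eef_pos: [558.4, 82.8, 90.3]
tool_rot: [3.14, -0.0, 1.463]
force: [-0.0, -0.1, -1.5]
width: 22.3
gripper_force: 59.8
```

```bash
python3 go.py 557 83.9 89.5 1.464; python3 ang.py scene 547 -76 30 80 130; python3 ang.py side 547 -76 30 80 130; python3 - <<'E'
from h import *
p,d,m=grab('wrist','w5')
pw,dw,mw=load('side')
for n in ['scene','side']:
    p,d,m=load(n);P=cloud(d,m);X,Y,Z=P[...,0],P[...,1],P[...,2]
    k=(Z>114)&(Z<130)&(X>480)&(X<590)&(Y>-135)&(Y<-95)
    print(n,k.sum(),cv2.minAreaRect(P[k][:,:2].astype(np.float32)),np.median(Z[k]))
a=cv2.imread('pics/w5.png')
s,_,_=load('side');c=cv2.resize(s[150:270,230:420,::-1],(640,404),interpolation=2)
cv2.imwrite('pics/w5b.png',np.vstack([a[60:260],c[:390]]))
E
```

```text
t 10.65 pos [558.4  82.8  90.3] rot [ 3.14  -0.     1.463] F [-0.  -0.1 -1.5] w 22.3 q [-0.02  0.71 -0.28  1.88  0.32  0.59 -0.61]
shift cm [ 0.09 -0.15  0.08] turn -0.0
[[-66.0, 105.7, 538.6], [-61.0, 109.0, 538.4], [-56.0, 109.2, 539.1], [-51.0, 109.1, 538.3], [-46.0, 108.7, 538.1], [-41.0, 108.2, 541.4], [-36.0, 108.8, 540.0], [-31.0, 110.6, 540.8], [-26.0, 109.8, 540.9], [-21.0, 111.2, 541.2], [-16.0, 111.5, 541.5], [-11.0, 111.7, 544.0], [-6.0, 111.9, 545.8], [-1.0, 110.6, 544.4], [4.0, 111.2, 544.3], [9.0, 111.5, 545.2], [14.0, 113.2, 545.1], [19.0, 113.0, 545.6], [24.0, 112.2, 548.1], [29.0, 113.0, 547.2]]
slope deg 3.34 dx/dy 0.103
[[-61.0, 111.3, 539.0], [-56.0, 111.9, 540.8], [-51.0, 110.6, 542.1], [-46.0, 111.9, 542.5], [-41.0, 109.6, 539.1], [-36.0, 112.9, 542.3], [-31.0, 113.0, 543.5], [-26.0, 113.2, 543.7], [-21.0, 112.6, 542.3], [-16.0, 114.8, 544.7], [-11.0, 113.1, 544.0], [-6.0, 113.7, 545.3], [-1.0, 114.7, 548.5]]
slope deg 3.43 dx/dy 0.111
scene 179 ((528.6898803710938, -121.36119079589844), (73.33922576904297, 26.363431930541992), 0.8042863607406616) 121.56021618645164
side 218 ((532.8905639648438, -120.81623840332031), (74.95601654052734, 27.724512100219727), 0.11218339949846268) 123.12437274152134
```

View pics/w5b.png

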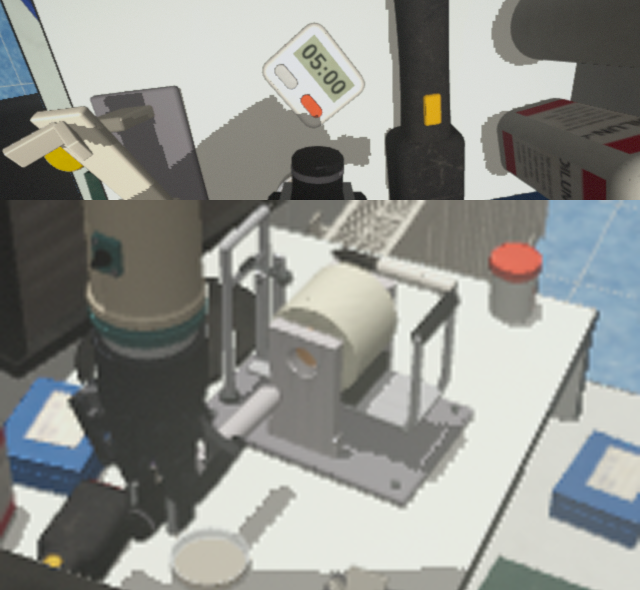

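The side view shows the level shank's tip at about (270,395) pointing at the near bore at (300,360), with the roll's orange core visible through the bore, so the core is in line. I advance the tip into the bore.

arm_command(
  series=[0,-1,-0.1,0,0,0,-2,-0.1,0.1,0,0,-3,-0.1,0.1,0,0,-4,-0.1,0.1,0,0,-5,-0.1,0.1,0],
)

```text
clock: 11.22
eef_pos: [551.1, 31.2, 88.2]
tool_rot: [-3.141, 0.001, 1.462]
force: [1.3, 1.4, -2.2]
width: 22.6
gripper_force: 59.7
```

arm_command(
  series=[0,0,0,0,0,0,0,0,0.2,0,0,0,0,0.4,0,0,0,0,0.6,0,0,0,0,0.6,0],
)

```text
clock: 11.63
eef_pos: [551.5, 33.9, 82.1]
tool_rot: [3.141, -0.0, 1.465]
force: [0.7, -0.4, 0.9]
width: 21.9
gripper_force: 59.8
```

```bash
python3 go.py;  python3 ang.py scene 544 -105 -20 80 130
```

```text
t 11.6333 pos [551.5  33.9  82.1] rot [ 3.141 -0.     1.465] F [ 0.7 -0.4  0.9] w 21.9 q [ 0.07  0.71 -0.28  1.91  0.34  0.56 -0.54]
[[-105.0, 104.0, 532.1], [-100.0, 105.8, 530.0], [-95.0, 105.8, 533.4], [-90.0, 104.4, 532.6], [-85.0, 104.9, 532.6], [-80.0, 106.0, 534.0], [-75.0, 105.3, 536.2], [-70.0, 104.8, 537.5], [-65.0, 106.6, 535.3], [-60.0, 106.5, 536.4], [-55.0, 105.4, 537.6], [-50.0, 107.1, 536.7], [-45.0, 107.5, 537.2], [-40.0, 107.7, 537.7], [-35.0, 108.0, 538.5], [-30.0, 107.7, 540.0], [-25.0, 108.0, 540.3]]
slope deg 2.52 dx/dy 0.108
```

arm_command(
  series=[0,0,0,0.3,0,0,0,0,0.7,0,0,0,0,0.8,0,0,0,0,0.6,0,0,0,0,0.4,0],
)

```text
clock: 12.1
eef_pos: [551.3, 33.9, 78.3]
tool_rot: [-3.141, -0.001, 1.464]
force: [-0.7, 1.8, 1.1]
width: 22.4
gripper_force: 59.9
```

```bash
python3 go.py;  python3 ang.py scene 544 -105 -20 80 130
```

```text
t 12.1 pos [551.3  33.9  78.3] rot [-3.141e+00 -1.000e-03  1.464e+00] F [-0.7  1.8  1.1] w 22.4 q [ 0.07  0.72 -0.27  1.91  0.34  0.55 -0.55]
[[-105.0, 105.7, 529.7], [-100.0, 103.9, 532.4], [-95.0, 105.5, 531.7], [-90.0, 104.3, 533.1], [-85.0, 103.1, 534.3], [-80.0, 106.0, 534.9], [-75.0, 105.1, 534.9], [-70.0, 104.6, 535.7], [-65.0, 104.6, 536.3], [-60.0, 103.1, 537.4], [-55.0, 103.6, 535.7], [-50.0, 104.4, 537.2], [-45.0, 105.2, 538.3], [-40.0, 104.2, 539.4], [-35.0, 104.9, 538.5], [-30.0, 104.2, 540.6], [-25.0, 105.9, 540.2]]
slope deg -0.03 dx/dy 0.118
```

arm_command(
  series=[0,0,0,-0.2,0,0,-0.8,0,-0.2,0,0,-1.8,0,-0.2,0,0,-2.8,0,-0.2,0,0,-3.8,0,-0.2,0],
)

```text
clock: 12.57
eef_pos: [547.3, -6.6, 80.4]
tool_rot: [3.141, 0.001, 1.462]
force: [0.4, 2.1, 1.9]
width: 22.1
gripper_force: 59.9
```

arm_command(
  series=[0,-0.7,0,0,0,0,-1.4,0,0,0,0,-2.1,0,0,0,0,-2.8,0,0,0,0,-3.5,0,0,0],
)

```text
clock: 12.98
eef_pos: [543.5, -39.8, 80.4]
tool_rot: [3.141, -0.0, 1.464]
force: [-0.4, 2.7, 3.0]
width: 22.0
gripper_force: 59.9
```

```bash
python3 go.py;  python3 ang.py scene 540 -105 -50 80 130
```

```text
t 12.9833 pos [543.5 -39.8  80.4] rot [ 3.141 -0.     1.464] F [-0.4  2.7  3. ] w 22.0 q [ 0.21  0.71 -0.29  1.93  0.36  0.55 -0.43]
[[-100.0, 107.3, 532.5], [-95.0, 107.2, 533.7], [-90.0, 106.3, 531.3]]
slope deg -6.03 dx/dy -0.126
```

arm_command(
  series=[0,-0.6,0,0,0,0,-1.2,0,0,0,0,-1.8,0,0,0,0,-2.4,0,0,0,0,-3,0,0,0],
)

```text
clock: 13.45
eef_pos: [540.3, -69.8, 80.3]
tool_rot: [3.141, -0.0, 1.464]
force: [0.1, 3.2, 3.2]
width: 22.1
gripper_force: 60.0
```

arm_command(
  series=[0,-0.2,0,0,0,0,-0.4,0,0,0,0,-0.6,0,0,0,0,-0.7,0,0,0,0,-0.7,0,0,0],
)

```text
clock: 13.87
eef_pos: [539.5, -76.5, 80.3]
tool_rot: [3.142, 0.0, 1.463]
force: [1.2, 3.1, 2.4]
width: 22.0
gripper_force: 60.0
```

```bash
python3 go.py;  python3 ax.py side s7 536 -130 -70 90
```

```text
t 13.8667 pos [539.5 -76.5  80.3] rot [3.142 0.    1.463] F [1.2 3.1 2.4] w 22.0 q [ 0.28  0.71 -0.29  1.93  0.37  0.55 -0.37]
-114.0 7 ztop 125.2 xmid 523.1 xr 521.0 560.0
-90.0 6 ztop 149.2 xmid 516.6 xr 516.0 553.0
-82.0 26 ztop 151.2 xmid 518.6 xr 516.0 556.0
-74.0 33 ztop 150.6 xmid 531.6 xr 513.0 556.0
```

arm_command(
  series=[0,-0.1,0,0,0,0,-0.2,0,0,0,0,-0.3,0,0,0,0,-0.4,0,0,0,0,-0.5,0,0,0],
)

```text
clock: 14.33
eef_pos: [539.0, -81.2, 80.3]
tool_rot: [3.142, -0.0, 1.463]
force: [0.4, 4.2, 3.4]
width: 22.2
gripper_force: 60.0
```

```bash
python3 go.py
```

```text
t 14.3333 pos [539.  -81.2  80.3] rot [ 3.142 -0.     1.463] F [0.4 4.2 3.4] w 22.2 q [ 0.29  0.71 -0.3   1.93  0.37  0.55 -0.37]
```

arm_command(
  series=[0,-0.1,0,0,0,0,-0.2,0,0,0,0,-0.3,0,0,0,0,-0.4,0,0,0,0,-0.4,0,0,0],
)

```text
clock: 14.75
eef_pos: [538.8, -82.9, 80.3]
tool_rot: [3.141, -0.003, 1.464]
force: [1.0, 8.3, 2.7]
width: 22.4
gripper_force: 60.1
```

```bash
python3 go.py; python3 - <<'E'
from h import *
p,d,m=grab('side');a=p[150:270,250:410,::-1]
q,d,m=grab('scene');b=q[150:240,290:410,::-1]
cv2.imwrite('pics/c8.png',np.hstack([cv2.resize(a,(400,300),interpolation=2),cv2.resize(b,(400,300),interpolation=2)]))
E
```

```text
t 14.75 pos [538.8 -82.9  80.3] rot [ 3.141e+00 -3.000e-03  1.464e+00] F [1.  8.3 2.7] w 22.4 q [ 0.3   0.71 -0.3   1.93  0.37  0.55 -0.36]
```

View pics/c8.png

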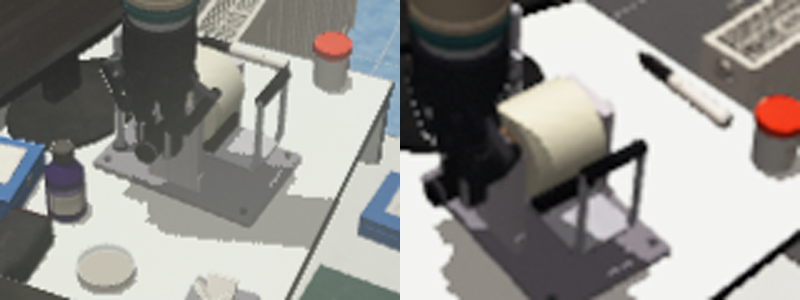

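The two crops show the gripper beside the near cheek with the spindle in. Travel stalled at y -82.9 with the y force rising to 8 N, so the collar should be at the cheek. I push a little more to confirm.

arm_command(
  series=[0,-0.1,0,0,0,0,-0.2,0,0,0,0,-0.3,0,0,0,0,-0.3,0,0,0,0,-0.3,0,0,0],
)

```text
clock: 15.27
eef_pos: [538.9, -83.0, 80.3]
tool_rot: [3.141, -0.006, 1.466]
force: [0.6, 13.3, 2.1]
width: 22.0
gripper_force: 60.1
```

arm_command(
  series=[0,0.1,0,0,0,0,0.2,0,0,0,0,0.3,0,0,0,0,0.4,0,0,0,0,0.4,0,0,0],
)

```text
clock: 15.68
eef_pos: [538.8, -83.0, 80.4]
tool_rot: [3.141, -0.001, 1.464]
force: [0.2, 7.0, 3.4]
width: 22.1
gripper_force: 60.1
```

arm_command(
  series=[50,0,0,0,0,50,0,0,0,0,50,0,0,0,0,50,0,0,0,0,50,0,0,-1,0],
)

```text
clock: 16.1
eef_pos: [537.0, -85.0, 89.0]
tool_rot: [-3.138, 0.001, 1.462]
force: [0.2, -0.2, -1.2]
width: 42.2
gripper_force: 0.0
```

arm_command(
  series=[50,0,0,-2,0,50,0,0,-4,0,50,0,0,-7,0,50,0,0,-10,0,50,0,0,-13,0],
)

```text
clock: 16.52
eef_pos: [538.1, -84.5, 222.3]
tool_rot: [-3.141, 0.0, 1.463]
force: [1.2, -0.1, 0.4]
width: 43.0
gripper_force: 0.0
```

arm_command(
  series=[50,3,0,-2,0,50,7,0,-2,0,50,10,0,-2,0,50,12,0,-2,0,50,12,0,-2,0],
)

```text
clock: 16.93
eef_pos: [551.6, 41.3, 241.7]
tool_rot: [3.14, -0.004, 1.471]
force: [-0.6, -0.4, 0.4]
width: 42.6
gripper_force: 0.0
```

```bash
python3 go.py; python3 lift.py; python3 - <<'E'
from h import *
O=np.array([529.3,-165.7]);ex=np.array([.994,-.107]);ey=np.array([.107,.994])
q,d,m=grab('scene');b=q[150:240,290:410,::-1]
p,d,m=grab('side');a=p[150:270,250:410,::-1]; 
cv2.imwrite('pics/c9.png',np.hstack([cv2.resize(a,(400,300),interpolation=2),cv2.resize(b,(400,300),interpolation=2)]))
for n in ('side','scene'):
    p,d,m=load(n);P=cloud(d,m); xs=(P[...,:2]-O)@ex; ys=(P[...,:2]-O)@ey; Z=P[...,2]
    k=(abs(xs)<22)&(ys>53)&(ys<130)&(Z>80)&(Z<125); h=k&(p.max(-1)<75)
    g=k&(p.max(-1)>90)
    print(n,'handle ys',np.percentile(ys[h],[1,99]).round(1),'ztop',np.percentile(Z[h],98).round(1),'collar ys',np.percentile(ys[g],[2,50,98]).round(1),g.sum())
    t=(abs(xs)<14)&(ys<-53)&(ys>-90)&(Z>80)&(Z<120); print('tip',t.sum(),ys[t].min().round(1) if t.any() else '')
E
```

```text
t 16.9333 pos [551.6  41.3 241.7] rot [ 3.14  -0.004  1.471] F [-0.6 -0.4  0.4] w 42.6 q [ 0.16  0.5  -0.42  1.77  0.25  0.92 -0.47]
roll top z [133.9 140.5 141.8 142.8] 428
side handle ys [ 73.  120.7] ztop 110.1 collar ys [ 53.1  57.6 114.5] 163
tip 0 
scene handle ys [ 58.8 117.3] ztop 109.2 collar ys [ 53.   58.4 116.3] 56
tip 3 -71.6
```

View pics/c9.png

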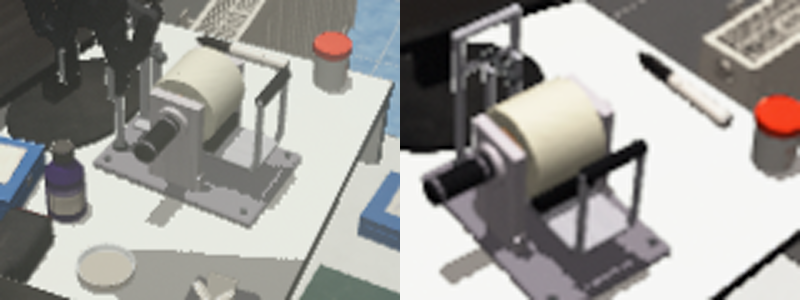

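The crops show the handle standing straight out of the near cheek with the collar against it, the roll still raised, and the gripper clear. The handle spans 58 to 117 mm (expected 58 to 116) and the tip is at -72 mm, as it should be.

```bash
python3 -c "
from cell import workorder; print(workorder.finish_job())"
```

```text
the job is handed in; nothing more can be done
None
```

The roll lift hangs on its rung and the spindle is in through both cheeks and the core, with its collar against the near cheek. The gripper is clear and the job was handed in at about 17 s; no verdict came back.

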